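# Swing the ledge lamp over the saucer

### The job

The swing-arm lamp on the window ledge is lighting the wrong spot. Swing its arm round on the post by the black knob until the green lamp head is centred over the white ceramic saucer with the blue dreidel in it, then let go and leave it there. Do not shift the saucer or the glass menorah.

Things in the scene. Friction and masses are not known exactly. Their poses are not given: they have to be found in the camera images.
- lamp_hinge (a point): Fixed point on the vertical axis of the lamp's dark steel post (22 mm thick, base 110 mm wide, screwed down), 145 mm above the ledge. The level aluminium arm (18 mm wide) swings sideways about it, up to 65 degrees either side of its middle, which points back towards the robot within 15 degrees. The hinge is slightly stiff (1 N at the knob) and stays where left; hub top at 158 mm.
- lamp_knob (a point): Grip point on the axis of the black upright knob (cylinder, 22 mm diameter, foot 155 and top 200 mm above the ledge), 183 mm above the ledge. The knob stands on the centre of the lamp head (green disc, 90 mm diameter, top 155 and underside 124 mm above the ledge), 220 mm from the hinge axis in plan, and moves with the arm.
- saucer: White round ceramic saucer, 144 mm diameter, 20 mm high, loose, a blue dreidel (60 by 26 mm) lying in it. Origin: centre of its underside, 220 mm from the hinge axis in plan, give or take 12, within the arm's swing. A steel tray with an orange dreidel (120 by 85 mm) and an aluminium coin box (105 by 75 by 55 mm) stand elsewhere under the sweep; the head passes well above all.
- menorah: Glass menorah, loose and fragile: clear slab 200 mm long (along its y), 50 wide, 50 high, with nine glass cups on top, the middle one green and reaching 100 mm above the ledge. Origin: centre of its underside. It stands outside the lamp's sweep, on the robot's left.
Things that resemble listed ones, but are neither listed nor needed, are in the scene too. What is meant by the saucer is not red or yellow, and is the smaller of those in its own colour.

How it is judged:
At the end, for the whole second after the job is handed in: The lamp head (its knob's axis) is over the saucer's centre to within 25 mm in plan and stays there released; saucer and menorah are within 20 mm of where they began (horizontal distance between lamp_knob and saucer below 0.025 m and distance of each of saucer, menorah from where it was at the start of the episode below 0.02 m); the robot touches nothing.
It fails at once if the glass menorah is shifted more than 20 mm or tipped (distance of menorah from where it was at the start of the episode above 0.02 m or angle between menorah's own z axis and vertical above 0.2 rad).
It fails at once if the saucer is shifted more than 20 mm (distance of saucer from where it was at the start of the episode above 0.02 m).
It also fails if it takes over 35 s, if anything falls off the work surface, if the arm or the gripper's body presses on something with over 40 N, if the wrist force passes 120 N, or if a joint passes its speed limit or range.

### The arm

A 7-joint arm with a two-finger parallel gripper is mounted at the origin on the work surface. World frame = base frame: x ahead of the robot, y to its left, z up, the work surface at z = 0. Lengths are in m, angles in rad, forces in N, time in s.
With the tool pointing down it reaches from about 0.425 to 0.925 m from the base axis. Payload 6.8 kg.
Tool frame: the origin (TCP) lies midway between the tips of the shut fingers; the grasp point (between the pads) lies 19 mm behind it; z points along the fingers, y is the direction in which the jaws open and shut (so a half turn about z gives the same grasp; the last joint's range is limited). The gripper opens to 85 mm and grips with 20 to 120 N. Pads are 22 mm wide; open, the fingers measure 114 mm over their backs; the gripper's body (76 mm by 85 mm) begins 54 mm behind the grasp point. The pads swing forward as they close: fully open they stand 13 mm farther back than shut.
Start: joints at [-1.314, 0.477, 0.022, 1.555, -0.011, 1.109, -0.083], TCP at [0.241, 0.631, 0.207] pointing down, gripper open.
Joint ranges: [-2.96, 2.96], [-0.34, 2.1], [-1.41, 1.46], [0.24, 2.44], [-1.37, 4.51], [0.17, 1.92], [-2.96, 2.96]. Speed limits (rad/s): [2.39, 2.39, 3.14, 3.14, 3.14, 3.14, 3.14].

### API

Orientations are given as a rotation vector (axis times angle).
In Python, from bench import r gives the robot as it stands. The module is installed in compiled form; this text tells all that it offers.
- The arm moves only by the tool apply_moves, never from a script. Its argument "plan" is a list that holds one entry, the list of rows, each a list of 7 numbers: the turn, a rotation vector about the tool's x, y, z scaled (see below), then the shift along the tool's x, y, z scaled (see below), then the closure, from -1 (fully open) to 1 (shut). In form: [[[wx, wy, wz, tx, ty, tz, grip], ...]]. A call has 1 to 12 rows; each row is the pose to reach, as a shift and turn from the pose commanded when the call began, along the tool's axes at that moment, turning the shorter way round; what a row does not reach only later rows make up. The controller multiplies each number of a shift by 0.4 m and each number of a turn by 180 degrees. A row lasts 1/12 s, in which the tool goes at most 41.7 mm and 7.16 degrees, less where a joint would pass 70% of its speed; a pose out of reach is approached as far as the arm can. A call with a number of a shift or a turn outside -1 to 1 is refused whole. A call with a gripper value outside its range is refused whole. The fingers move at their own pace and stop on an object; "force" is the grip in N (left out, the last holds). Time passes only in rows, so rows that repeat a pose let the fingers close. It gives the time, the measured TCP pose, the force and the opening at its end, in the units of the state.
- r.get_obs(): the state, without advancing time (a new reading comes with each control period).
- r.grab_frame(name): name is "scene" or "top"; returns a dict with "pixels" (384x512x3 uint8, blue, green, red), "fx", "fy", "cx", "cy" (pixels), "pose" (4x4, takes a point from camera to world coordinates). Camera axes: x right, y up, looking along -z (the intrinsics and any distortion apply to the point x, -y, -z); pixel columns grow to the right and rows downward; lengths in m; the calibration is good to about 2 mm. A picture is of the moment at which its call begins. There is no depth.
- r.hand_in(): hands the job in, once; it reports no verdict.
The state is a dict: "clock": time; "joints": joint angles; "qvel": joint speeds; "tau": joint torques, N m; "tcp_pos": TCP position; "orientation": TCP orientation; "contact_force": force on the tool from outside, world axes, zero at the start; "moment": the same for the moment, N m; "grip_width": finger opening in m.
Only numpy, scipy, OpenCV 4.12 (cv2) and the standard library are available. Lean on these libraries where they do the work, as an engineer would, in place of code of your own. Each camera call takes 0.05 s, during which the arm holds its last target. There are 200 camera calls.

## Working session

There is one attempt and no reset: what is moved stays moved. The work goes in short steps, Python scripts to look and compute and a tool call to move; the robot and the scene stay as the last step left them, time stands still between calls to the robot, and variables do not carry over. Pictures are saved under pics/ and viewed, on a budget of 10 in all, crops included, one or two more only if the job needs it, and the job is handed in when it is done.

Besides the shell and the picture viewer there is one more tool, called as a command line: name --argument value ..., lists and objects as JSON in quotes. apply_moves: Moves the arm, as the interface text tells. Its arguments: {"type":"object","properties":{"plan":{"type":"array","items":{"type":"array","items":{"type":"array","items":{"type":"number","minimum":-1,"maximum":1}}}},"force":{"type":"number"}},"required":["plan"]}

```bash
mkdir -p pics; cat > h.py <<'E'
import numpy as np, cv2
from bench import r
def grab(n,f=None):
    d=r.grab_frame(n)
    if f: cv2.imwrite('pics/'+f,d['pixels'])
    np.save(n+'.npy',np.array([d['fx'],d['fy'],d['cx'],d['cy']])); np.save(n+'_pose.npy',d['pose']); return d
def ray(n,u,v):
    fx,fy,cx,cy=np.load(n+'.npy'); T=np.load(n+'_pose.npy')
    return T[:3,3],T[:3,:3]@np.array([(u-cx)/fx,-(v-cy)/fy,-1])
def onz(n,u,v,z):
    o,d=ray(n,u,v); return o+d*(z-o[2])/d[2]
def tri(a,b):
    A=[];B=[]
    for n,u,v in(a,b):
        o,d=ray(n,u,v); d=d/np.linalg.norm(d); P=np.eye(3)-np.outer(d,d); A.append(P);B.append(P@o)
    return np.linalg.lstsq(np.vstack(A),np.hstack(B),rcond=None)[0]
def proj(n,p):
    fx,fy,cx,cy=np.load(n+'.npy'); T=np.linalg.inv(np.load(n+'_pose.npy')); q=T[:3,:3]@np.array(p)+T[:3,3]
    return cx+fx*q[0]/-q[2], cy-fy*q[1]/-q[2]
E
python3 - <<'E'
from h import *
for n in('scene','top'):
    d=grab(n,n+'0.png'); print(n,d['fx'],d['fy'],d['cx'],d['cy'],d.keys(),'\n',d['pose'].round(3))
o=r.get_obs(); print(o['tcp_pos'],o['orientation'],o['clock'],o['grip_width'])
E
```

```text
scene 359.59642168162304 359.59642168162304 254.1518090486516 191.36903672049957 dict_keys(['pixels', 'fx', 'fy', 'cx', 'cy', 'pose']) 
 [[-0.811 -0.497  0.309  0.891]
 [ 0.585 -0.696  0.417  0.458]
 [ 0.008  0.519  0.855  1.013]
 [ 0.     0.     0.     1.   ]]
top 359.94968134410414 359.94968134410414 256.7604888729331 193.9255949201918 dict_keys(['pixels', 'fx', 'fy', 'cx', 'cy', 'pose']) 
 [[ 0.022  0.991 -0.133  0.429]
 [-1.     0.021 -0.006 -0.01 ]
 [-0.003  0.133  0.991  1.118]
 [ 0.     0.     0.     1.   ]]
[0.24060449 0.63005075 0.20602979] [-5.69800747e-01 -3.08930064e+00  2.54461155e-03] 0.1 0.08524288362408766
```

View pics/scene0.png

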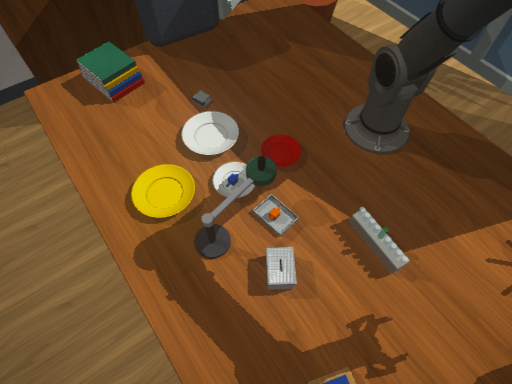

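View pics/top0.png

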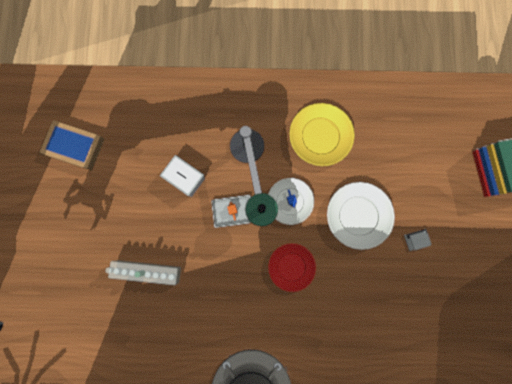

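Candidates: small white saucer with the blue dreidel (top 291,201; scene 232,180), large white plate (361,216; 210,133), red plate (292,267; 281,150) and yellow plate (322,134; 163,190). I choose the small white one. The knob is at about (262,209) in top and (262,162) in scene. The menorah is at (143,272) in top.

```bash
python3 - <<'E'
from h import *
a=cv2.imread('pics/top0.png')[110:250,195:335]; b=cv2.imread('pics/scene0.png')[130:270,180:320]
cv2.imwrite('pics/crop.png',np.hstack([cv2.resize(x,(400,400),interpolation=cv2.INTER_CUBIC) for x in(a,b)]))
# saucer rim ellipse in top
print('knob',tri(('top',261.5,208.5),('scene',262,158)))
print('post top',tri(('top',245.5,131.5),('scene',208,218.5)))
print('saucer',onz('top',291,201,.02),onz('scene',233.5,179.5,.02))
E
```

```text
knob [ 0.51447511 -0.01640194  0.19753833]
post top [0.73112705 0.03293727 0.15096747]
saucer [ 0.55679208 -0.10853747  0.02      ] [ 0.56036422 -0.10275874  0.02      ]
```

View pics/crop.png

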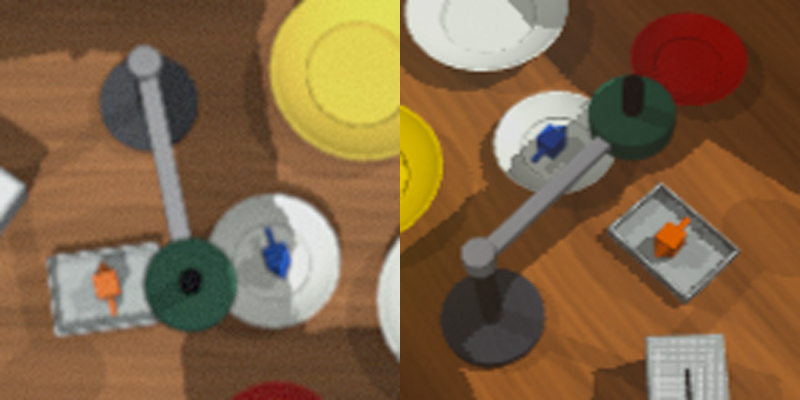

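The crop confirms it: the blue dreidel lies in the small white saucer, partly shaded by the head. Triangulated checks agree with the text: knob top z 0.198, hinge to knob 0.222 m, hinge to saucer 0.221 m. Next I compute the approach.

```bash
cat >> h.py <<'E'
from scipy.spatial.transform import Rotation as Ro
def row(p,yaw_jaw=None):
    "row numbers for TCP target p, tool down, jaw axis y at yaw (mod pi)"
    o=r.get_obs(); R=Ro.from_rotvec(o['orientation']); t=R.inv().apply(np.array(p)-o['tcp_pos'])/.4
    y=np.array([np.cos(yaw_jaw),np.sin(yaw_jaw),0])
    z=np.array([0,0,-1.]); c=[]
    for s in(1,-1): c.append((R.inv()*Ro.from_matrix(np.array([np.cross(s*y,z),s*y,z]).T)).as_rotvec()/np.pi)
    w=min(c,key=np.linalg.norm); return np.r_[w,t].round(4).tolist()
E
python3 - <<'E'
from h import *
print(tri(('top',290.6,201.4),('scene',234.6,179.8)),onz('top',290.6,201.4,.02),onz('scene',234.6,179.8,.02))
print('menorah',onz('top',143,272,.05), 'R',Ro.from_rotvec(r.get_obs()['orientation']).as_matrix().round(3))
ta=np.arctan2(-.0493,-.2167)+np.pi/2
for p in([.2406,.63,.28],[.43,.30,.28],[.514,-.016,.28]): print(p,row(p,ta))
E
```

```text
[ 0.55554681 -0.10711592  0.00906413] [ 0.55553035 -0.10732158  0.02      ] [ 0.55807897 -0.09967967  0.02      ]
menorah [0.33596691 0.32318481 0.05      ] R [[-0.934  0.357 -0.   ]
 [ 0.357  0.934 -0.002]
 [-0.    -0.002 -1.   ]]
[0.2406, 0.63, 0.28] [-0.0005, -0.0001, -0.1873, -0.0001, -0.0004, -0.1849]
[0.43, 0.3, 0.28] [-0.0005, -0.0001, -0.1873, -0.7367, -0.6022, -0.1839]
[0.514, -0.016, 0.28] [-0.0005, -0.0001, -0.1873, -1.2147, -1.2653, -0.1827]
```

apply_moves --plan '[[[0, 0, 0, 0, 0, -0.185, -1], [0, 0, 0, 0, 0, -0.185, -1], [0, 0, -0.187, -0.737, -0.602, -0.184, -1], [0, 0, -0.187, -0.737, -0.602, -0.184, -1], [0, 0, -0.187, -0.737, -0.602, -0.184, -1], [0, 0, -0.187, -0.737, -0.602, -0.184, -1], [0, 0, -0.187, -0.737, -0.602, -0.184, -1], [0, 0, -0.187, -0.737, -0.602, -0.184, -1], [0, 0, -0.187, -0.737, -0.602, -0.184, -1], [0, 0, -0.187, -0.737, -0.602, -0.184, -1], [0, 0, -0.187, -0.737, -0.602, -0.184, -1], [0, 0, -0.187, -0.737, -0.602, -0.184, -1]]]'

```text
clock: 1.1
tcp_pos: [0.4345, 0.2921, 0.2804]
orientation: [-0.332, 3.123, -0.005]
contact_force: [0.0, -0.5, -0.5]
grip_width: 0.0855
```

```bash
python3 - <<'E'
from h import *
ta=np.arctan2(-.0493,-.2167)+np.pi/2
print(row([.5145,-.0165,.28],ta),r.get_obs()['qvel'].round(3) if hasattr(r.get_obs()['qvel'],'round') else r.get_obs()['qvel'])
E
```

```text
[-0.0011, 0.0002, -0.0038, -0.0335, -0.7964, 0.0039] [ 0.033  0.007 -0.038 -0.009 -0.041 -0.01   0.036]
```

apply_moves --plan '[[[0, 0, -0.004, -0.033, -0.8, 0.004, -1], [0, 0, -0.004, -0.033, -0.8, 0.004, -1], [0, 0, -0.004, -0.033, -0.8, 0.004, -1], [0, 0, -0.004, -0.033, -0.8, 0.004, -1], [0, 0, -0.004, -0.033, -0.8, 0.004, -1], [0, 0, -0.004, -0.033, -0.8, 0.004, -1], [0, 0, -0.004, -0.033, -0.8, 0.004, -1], [0, 0, -0.004, -0.033, -0.8, 0.004, -1], [0, 0, -0.004, -0.033, -0.8, 0.004, -1], [0, 0, -0.004, -0.033, -0.8, 0.004, -1], [0, 0, -0.004, -0.033, -0.8, 0.004, -1], [0, 0, -0.004, -0.033, -0.8, 0.004, -1]]]'

```text
clock: 2.1
tcp_pos: [0.5135, -0.0068, 0.2786]
orientation: [0.373, -3.119, -0.001]
contact_force: [-0.7, -0.6, 0.0]
grip_width: 0.0853
```

```bash
python3 - <<'E'
from h import *
ta=np.arctan2(-.0493,-.2167)+np.pi/2
d=grab('scene')['pixels'];e=grab('top')['pixels']
print(row([.5145,-.0165,.28],ta),row([.5145,-.0165,.166],ta))
cv2.imwrite('pics/c2.png',np.hstack([cv2.resize(x,(400,400),interpolation=cv2.INTER_CUBIC) for x in(e[110:250,195:335],d[90:230,190:330])]))
p=r.get_obs()['tcp_pos'];print(p,proj('scene',p),proj('scene',[.5145,-.0165,.2]))
E
```

```text
[0.0001, -0.0001, 0.0045, 0.0034, -0.0234, -0.0031] [0.0001, -0.0001, 0.0045, 0.0034, -0.0235, 0.2819]
[ 0.5136259  -0.00707998  0.27877532] (np.float64(264.84607312752803), np.float64(141.49690206318226)) (np.float64(261.65548224969075), np.float64(157.39964699243276))
```

View pics/c2.png

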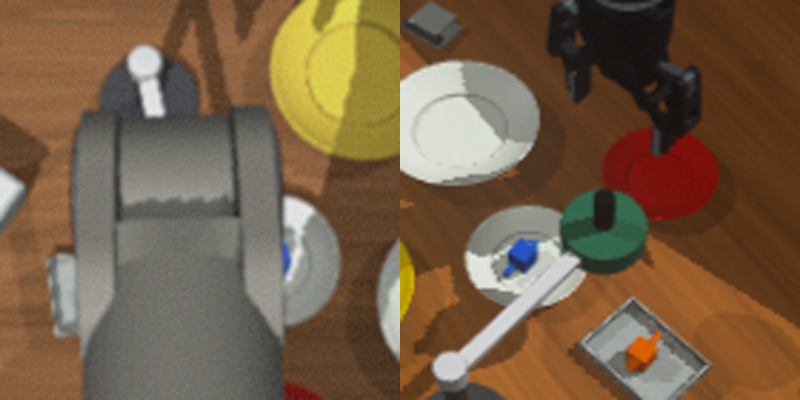

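The open jaws stand above the knob, straddling it across the arm. The saucer is still at its place. I descend and grip.

apply_moves --plan '[[[0, 0, 0.0045, 0.003, -0.0235, 0, -1], [0, 0, 0.0045, 0.003, -0.0235, 0.1, -1], [0, 0, 0.0045, 0.003, -0.0235, 0.18, -1], [0, 0, 0.0045, 0.003, -0.0235, 0.24, -1], [0, 0, 0.0045, 0.003, -0.0235, 0.28, -1], [0, 0, 0.0045, 0.003, -0.0235, 0.28, -1], [0, 0, 0.0045, 0.003, -0.0235, 0.28, -1]]]'

```text
clock: 2.78
tcp_pos: [0.5145, -0.0184, 0.1667]
orientation: [0.346, -3.121, 0.001]
contact_force: [1.2, -0.2, 0.0]
grip_width: 0.085
```

apply_moves --plan '[[[0, 0, 0, 0, 0, 0, 0.2], [0, 0, 0, 0, 0, 0, 0.5], [0, 0, 0, 0, 0, 0, 1], [0, 0, 0, 0, 0, 0, 1], [0, 0, 0, 0, 0, 0, 1], [0, 0, 0, 0, 0, 0, 1], [0, 0, 0, 0, 0, 0, 1], [0, 0, 0, 0, 0, 0, 1], [0, 0, 0, 0, 0, 0, 1], [0, 0, 0, 0, 0, 0, 1]]]' --force 30

```text
clock: 3.62
tcp_pos: [0.5152, -0.0181, 0.1676]
orientation: [-0.346, 3.122, 0.0]
contact_force: [-2.0, -0.3, 5.9]
grip_width: 0.0201
```

```bash
python3 - <<'E'
from h import *
o=r.get_obs(); p=np.array(o['tcp_pos']); H=np.array([.731,.033]); print(p,o['grip_width'],o['contact_force'])
v=p[:2]-H; L=np.hypot(*v); a0=np.arctan2(v[1],v[0])%(2*np.pi); s=np.array([.557,-.1055])-H
a1=np.arctan2(s[1],s[0])%(2*np.pi); print(L,np.degrees([a0,a1]),np.hypot(*s))
R=Ro.from_rotvec(o['orientation']); y=R.as_matrix()[:,1]; j=np.arctan2(y[1],y[0])
for f in np.linspace(0,1,9)[1:]:
    a=a0+(a1-a0)*f; print(row([*(H+L*np.array([np.cos(a),np.sin(a)])),p[2]],j+a-a0))
E
```

```text
[ 0.51521778 -0.01811012  0.16757788] 0.020070616910586675 [-2.03241994 -0.32474799  5.8525045 ]
0.22175259227048666 [193.32548662 218.51898324] 0.22239210867294726
[0.0, 0.0003, -0.0175, -0.0012, -0.0304, -0.0]
[0.0, 0.0003, -0.035, -0.004, -0.0608, -0.0]
[0.0, 0.0003, -0.0525, -0.0086, -0.0909, -0.0]
[0.0, 0.0003, -0.07, -0.0147, -0.1207, -0.0]
[-0.0, 0.0003, -0.0875, -0.0225, -0.1502, 0.0]
[-0.0, 0.0003, -0.105, -0.0319, -0.1792, 0.0]
[-0.0, 0.0003, -0.1225, -0.0429, -0.2076, 0.0]
[-0.0, 0.0003, -0.14, -0.0554, -0.2354, 0.0]
```

Gripped (opening about 20 mm on the 22 mm knob). I swing along the arc, turning with it.

apply_moves --plan '[[[0, 0, -0.0175, -0.001, -0.03, 0, 1], [0, 0, -0.035, -0.004, -0.061, 0, 1], [0, 0, -0.0525, -0.0085, -0.091, 0, 1], [0, 0, -0.07, -0.015, -0.121, 0, 1], [0, 0, -0.0875, -0.0225, -0.15, 0, 1], [0, 0, -0.105, -0.032, -0.179, 0, 1], [0, 0, -0.1225, -0.043, -0.2075, 0, 1], [0, 0, -0.14, -0.055, -0.2355, 0, 1], [0, 0, -0.14, -0.055, -0.2355, 0, 1], [0, 0, -0.14, -0.055, -0.2355, 0, 1], [0, 0, -0.14, -0.055, -0.2355, 0, 1]]]'

```text
clock: 4.53
tcp_pos: [0.5569, -0.1062, 0.1676]
orientation: [-1.015, 2.973, -0.002]
contact_force: [-3.1, -1.9, 7.5]
grip_width: 0.0196
```

apply_moves --plan '[[[0, 0, 0, 0, 0, 0, 0.5], [0, 0, 0, 0, 0, 0, -1], [0, 0, 0, 0, 0, 0, -1], [0, 0, 0, 0, 0, 0, -1], [0, 0, 0, 0, 0, 0, -1], [0, 0, 0, 0, 0, 0, -1], [0, 0, 0, 0, 0, 0, -1], [0, 0, 0, 0, 0, -0.1, -1], [0, 0, 0, 0, 0, -0.2, -1], [0, 0, 0, 0, 0, -0.3, -1], [0, 0, 0, 0, 0, -0.35, -1], [0, 0, 0, 0, 0, -0.35, -1]]]'

```text
clock: 5.53
tcp_pos: [0.5598, -0.1058, 0.3126]
orientation: [-1.016, 2.963, -0.005]
contact_force: [0.5, -1.0, -0.2]
grip_width: 0.0856
```

```bash
python3 - <<'E'
from h import *
o=r.get_obs(); print(o['tcp_pos'],o['contact_force'],row([.43,.02,.31],np.pi/2))
d=grab('scene')['pixels']
cv2.imwrite('pics/c3.png',cv2.resize(d[110:260,170:320],(600,600),interpolation=cv2.INTER_CUBIC))
E
```

```text
[ 0.55980137 -0.10580961  0.31263843] [ 0.5196276  -0.99016019 -0.15543179] [-0.0011, 0.003, 0.2102, 0.0633, 0.4475, 0.0034]
```

View pics/c3.png

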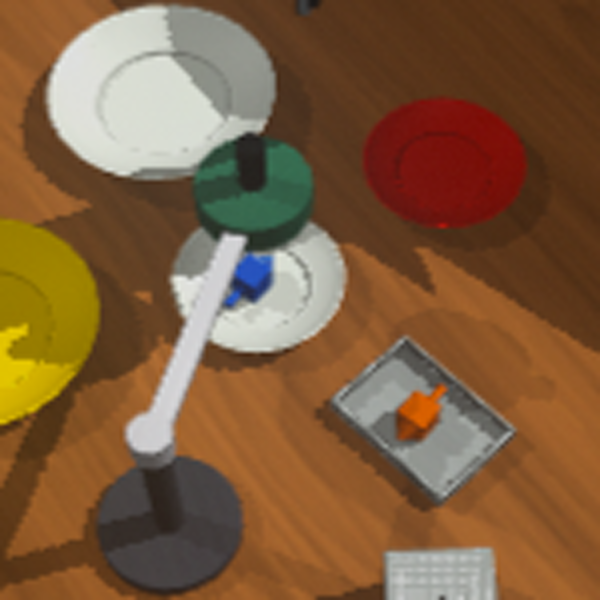

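The head is now above the small white saucer: saucer at about (234,182) px, knob top at (232,145). The arm goes aside for a check from above.

apply_moves --plan '[[[0, 0, 0, -0.26, 0.78, 0, -1], [0, 0, 0, -0.26, 0.78, 0, -1], [0, 0, 0, -0.26, 0.78, 0, -1], [0, 0, 0, -0.26, 0.78, 0, -1], [0, 0, 0, -0.26, 0.78, 0, -1], [0, 0, 0, -0.26, 0.78, 0, -1], [0, 0, 0, -0.26, 0.78, 0, -1], [0, 0, 0, -0.26, 0.78, 0, -1], [0, 0, 0, -0.26, 0.78, 0, -1], [0, 0, 0, -0.26, 0.78, 0, -1], [0, 0, 0, -0.26, 0.78, 0, -1]]]'

```text
clock: 6.5
tcp_pos: [0.4472, 0.2041, 0.3057]
orientation: [1.019, -2.97, 0.002]
contact_force: [0.9, -0.4, -0.1]
grip_width: 0.0856
```

```bash
python3 - <<'E'
from h import *
o=r.get_obs(); print(o['tcp_pos'],o['contact_force'])
d=grab('scene')['pixels'];e=grab('top')['pixels']
cv2.imwrite('pics/c4.png',np.hstack([cv2.resize(x,(400,400),interpolation=cv2.INTER_CUBIC) for x in(e[150:250,240:340],d[120:220,180:280])]))
E
```

```text
[0.44721708 0.20408902 0.30569036] [ 0.87657409 -0.41952056 -0.13927088]
```

View pics/c4.png

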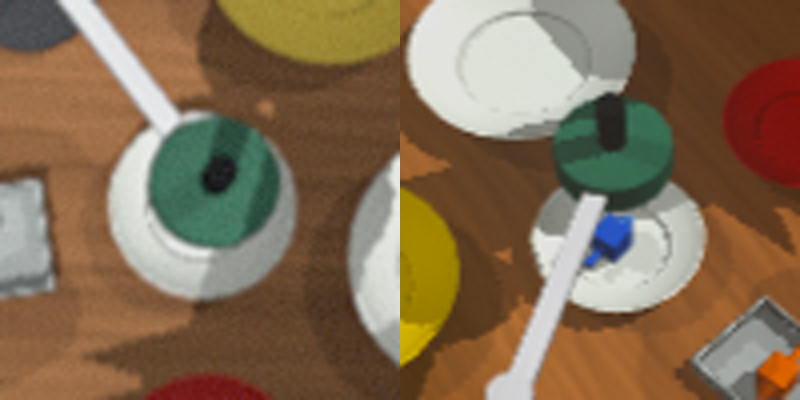

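```bash
python3 - <<'E'
from h import *
print('knob',tri(('top',295,192.5),('scene',233,145)),'head top disc',onz('top',293.5,195.5,.155),'scene',onz('scene',180+214/4,120+146/4,.155))
print('saucer rim',onz('top',290.5,201.25,.018))
e0=cv2.imread('pics/top0.png');e=grab('top')['pixels']
def men(a):
    g=cv2.cvtColor(a[245:300,90:200],cv2.COLOR_BGR2GRAY); return g.astype(np.float32)
print('menorah shift px',cv2.phaseCorrelate(men(e0),men(e)))
# saucer: shift of lower rim
for a in(e0,e):
    h=cv2.cvtColor(a,cv2.COLOR_BGR2HSV); m=((h[...,1]<60)&(h[...,2]>95)); m[:195]=0;m[:,:270]=0;m[:,325:]=0;m[240:]=0
    ys,xs=np.nonzero(m); print(xs.max(),ys.max(),np.median(xs[ys==ys.max()]))
E
```

```text
knob [ 0.55661911 -0.10106075  0.20027857] head top disc [ 0.55618412 -0.10301649  0.155     ] scene [ 0.55966772 -0.0938697   0.155     ]
saucer rim [ 0.556218  -0.1071874  0.018    ]
menorah shift px ((-0.0021662979381602554, 0.11444804567465994), 0.5875856280326843)
313 224 290.0
313 224 290.0
```

```bash
python3 -c "
from bench import r
print(r.hand_in(), r.get_obs()['clock'])"
```

```text
the job is handed in; nothing more can be done
the job is handed in; nothing more can be done
```

I gripped the black knob, swung the lamp arm about 25° along its arc, released it and moved the robot clear, then handed the job in; no verdict was reported. The whole job took about 7 s of the 35 s allowed.

- **Lamp position:** Triangulated from both cameras, the knob's axis is at (0.557, −0.101). The saucer's centre, from the top view, is at (0.556, −0.107). That puts the head about 6 mm off centre, inside the 25 mm limit.
- **Disagreement:** The two cameras differ by up to about 9 mm on where the head's disc is. The worst reading, the scene camera's disc against the top camera's saucer, gives about 14 mm off centre, still within the limit.
- **Saucer and menorah:** The saucer's visible rim is at the same pixels as at the start, and the menorah's image moved about 0.1 px (under 1 mm), so neither was disturbed.
- **Forces:** The force readings stayed below about 10 N. At the end they were about 1 N with the gripper open in free space, so the robot touches nothing.

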